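# Bleed the green air valve and hold it open

## Robot

A 7-joint arm with a two-finger parallel gripper is mounted at the origin on the work surface. World frame = base frame: x ahead of the robot, y to its left, z up, the work surface at z = 0. Lengths are in m, angles in rad, forces in N, time in s.
With the tool pointing down it reaches from about 0.4 to 0.875 m from the base axis. Payload 19.3 kg.
Tool frame: the origin (TCP) lies at the very end of the fingers, on their centre line; the grasp point (between the pads) lies 19 mm behind it; z points along the fingers, y is the line along which they close (so a half turn about z gives the same grasp; the last joint's range is limited). The gripper opens to 85 mm and grips with 20 to 120 N. Pads are 22 mm wide; open, the fingers measure 114 mm over their backs; the gripper's body (76 mm by 85 mm) begins 54 mm behind the grasp point. The pads swing forward as they close: fully open they stand 13 mm farther back than shut.
Start: joints at [1.137, 0.521, -0.036, 1.599, 0.021, 1.021, -0.113], TCP at [0.222, -0.584, 0.231] pointing down, gripper open.
Joint ranges: [-2.91, 2.91], [-0.3, 2.13], [-1.5, 1.42], [0.17, 2.43], [-1.26, 4.41], [0.16, 1.93], [-2.52, 2.52]. Speed limits (rad/s): [1.89, 1.89, 2.39, 2.39, 3.01, 3.01, 3.01].

## Interface

Orientations are given as a unit quaternion [w, x, y, z].
In Python, from plant import readout, imaging, ctrl, outline_of gives the robot as it stands.
- The arm moves only by the tool send_rows, never from a script. Its argument "plan" is a list of rows, each an object of numbers: "tx", "ty", "tz": the shift along the tool's x, y, z in cm; "spin": the turn about the tool's z in degrees; "jaw": the closure, from 0 (fully open) to 1 (shut). A call has 1 to 12 rows; each row shifts and turns the commanded pose from where the row before left it, along the tool's axes as they then stand; what a row does not reach is not made up. A row lasts 1/12 s, in which the tool goes at most 41.7 mm and 7.16 degrees, less where a joint would pass 70% of its speed; a pose out of reach is approached as far as the arm can. A call with a gripper value outside its range is refused whole. The fingers move at their own pace and stop on an object; "force" is the grip in N (left out, the last holds). Time passes only in rows, so rows that do not move let the fingers close. It gives the time, the measured TCP pose, the force, the opening and the grip force at its end, in the units of the state.
- readout.observe(): the state, without advancing time (a new reading comes with each control period).
- imaging.capture(name): name is "side" or "top"; returns the picture (480x640x3 uint8, red, green, blue); there is no depth.
- imaging.camera_info(name): a dict with "fx", "fy", "cx", "cy" (pixels), "extrinsics" (4x4, takes a point from camera to world coordinates). Camera axes: x right, y down, z forward; pixel columns grow to the right and rows downward; lengths in m; the calibration is good to about 2 mm. A picture is of the moment at which its call begins. camera_info takes no time and is no camera call.
- ctrl.close_job(): hands the job in; it is judged then, once.
Trained networks look in the newest picture that a camera, given by its name, has taken for a name from the list of things; names that differ only in an ending like _2 or _b are one class to them, and where a whole thing is asked for, a point or a joint stands for the part that bears it (a point fixed in the world has none). Each returns a list of dicts, best first, with "confidence" (0 to 1); they miss things now and then, are a little off and sometimes report something else, mostly with a low value. They report only what shows in the picture. A call takes as long as a camera call. They do not tell look-alikes from the thing itself.
- outline_of(query, camera): "pixels" (480x640 bool, what is visible of it) and "xy" ([column, row] in pixels, amid what is visible of it).
The state is a dict: "time": time; "joints": joint angles; "joint_velocities": joint speeds; "tau": joint torques, N m; "position": TCP position; "ee_rot": TCP orientation; "contact_force": force on the tool from outside, world axes, zero at the start; "wrist_torque": the same for the moment, N m; "gripper_width": finger opening in m; "finger_force": force on a finger pad.
Only numpy, scipy, OpenCV 4.12 (cv2) and the standard library are available. Lean on these libraries where they do the work, as an engineer would, in place of code of your own. Each camera call takes 0.05 s, during which the arm holds its last target. There are 200 camera calls.

## Task

Take the bleed plug with the green grip out of the wooden rack, stand it upright in the bore of the valve block with the green ring, and press it straight down against the sprung valve inside until its collar sits flat on the green ring. Finish while still holding it pressed down there with light, steady pressure (the spring would push it up again; a few newtons on the ring are enough, and never ram or lean on it hard). Leave the red plug, the red-ringed valve, the bottle and the screwdriver alone.

Things in the scene. Friction and masses are not known exactly. Their poses are not given: they have to be found in the camera images.
- green_plug: Bleed plug, 100 mm tall, about 0.15 kg, upright in the rack at first. Brass stem 20 mm across from 0 to 40 mm height, its lowest 7 mm tapering to 12 mm; brass collar 44 mm across from 40 to 48 mm; round green grip 26 mm across from 48 to 100 mm, with thin black bands. Origin: centre of the stem's lower end (tip); z up the plug's axis.
- red_plug: Identical plug but with a red grip, in the other hole of the rack; leave it alone. Origin at the stem's tip, z up its axis.
- rack: Fixed wooden rack 60 x 170 x 55 mm (x, y, z). Origin: centre of its underside. Two holes of 26 mm diameter, 48 mm deep, at y = +50 mm and -50 mm; each plug hangs with its collar on the rack's top and its tip 15 mm above the bench. Either plug may be in either hole.
- green_block: Fixed aluminium valve block 90 x 90 x 60 mm carrying a green painted stop ring (outside 52 mm, inside 30 mm diameter, 6 mm high) on its top, so 66 mm high in all. Origin: centre of its underside, z up. A vertical bore of 23.5 mm diameter with a small chamfer lies under the ring on the block's centre. A 36 mm long hose stub sticks out at +x, 22 mm above the bench.
- green_mouth (a point): Centre of the top face of the green ring (66 mm above the bench), on the axis of the bore. The plug's collar underside is level with it when fully down: the plug's tip is then 40 mm below it.
- green_ring: The green stop ring itself, fixed on the block. Origin: centre of its underside, 60 mm above the bench. The plug's collar meets its top face: the hard stop.
- green_poppet (a joint): Sprung white poppet, 18 mm across, in the green valve's bore: travel down in m, 0 at rest. At rest its top is 26 mm below the ring's top, so a plug just set in stands with its collar 14 mm above the ring; collar on ring reads 0.014. The spring pushes up with 4 N at rest plus 0.4 N per mm (9.6 N at 0.014): it carries the plug's weight and lifts it again if let go.
- red_block: The same valve block with a red ring; fixed, to be left alone. Origin: centre of its underside. The two blocks may stand in either place.
- red_poppet (a joint): The poppet of the red-ringed valve, same as the green one; must stay unpressed at 0.
- oil_bottle: Loose amber bottle, 56 mm diameter, 120 mm tall, standing at the far side of the bench. Origin: centre of its underside.
- screwdriver: Loose screwdriver lying at the far side of the bench. Origin: under its middle.
There are look-alikes about, which are no part of the job. Leave any purple or turquoise look-alike of the green_plug alone.

How it is judged:
On the way, in this order (a step that is already met when the one before it is completed fails the run):
1. the green plug is lifted clear of the rack, its tip more than 70 mm above the bench (height (world z) of green_plug above 0.07 m), for 0.1 s.
2. the green plug stands upright in the green valve's bore: tip at least 15 mm below the ring's top, within 5 mm of the axis, tilted less than 0.12 rad (z of green_plug in the frame of green_mouth below -0.015 m and horizontal distance between green_plug and green_mouth below 0.005 m and angle between green_plug's own z axis and vertical below 0.12 rad), for 0.1 s.
At the end, for the whole second after the job is handed in: Green plug held by the fingers in the green valve: upright within 0.06 rad, tip within 4 mm of the axis and 38.5 mm or more below the ring's top, poppet pressed over 12 mm, collar on the ring with 1 to 45 N, still (under 10 mm/s); red valve unpressed (under 2 mm) (value of joint green_poppet above 0.012 m and z of green_plug in the frame of green_mouth below -0.0385 m and horizontal distance between green_plug and green_mouth below 0.004 m and angle between green_plug's own z axis and vertical below 0.06 rad and contact force between green_plug and green_ring between 1 and 45 N and contact force between the fingers and green_plug above 1 N and linear speed of green_plug below 0.01 m/s and value of joint red_poppet below 0.002 m); the arm keeps its last pose, push and grip.
It fails at once if the plug is rammed onto the green ring with more than 80 N (contact force between green_plug and green_ring above 80 N).
It fails at once if the red valve is pressed (more than 3 mm) (value of joint red_poppet above 0.003 m).
It fails at once if the red plug is moved more than 20 mm (distance of red_plug from where it was at the start of the episode above 0.02 m).
It fails at once if the bottle is moved more than 30 mm or knocked over (distance of oil_bottle from where it was at the start of the episode above 0.03 m or angle between oil_bottle's own z axis and vertical above 0.5 rad).
It fails at once if the screwdriver is moved more than 30 mm (distance of screwdriver from where it was at the start of the episode above 0.03 m).
It also fails if it takes over 40 s, if anything falls off the work surface, if the arm or the gripper's body presses on something with over 40 N, if the wrist force passes 120 N, or if a joint passes its speed limit or range.

## Working session

There is one attempt and no reset: what is moved stays moved. The work goes in short steps, Python scripts to look and compute and a tool call to move; the robot and the scene stay as the last step left them, time stands still between calls to the robot, and variables do not carry over. Pictures are saved under pics/ and viewed, at most 10 in all, crops included, and the job is handed in when it is done.

Besides the shell and the picture viewer there is one more tool, called after "Call:" in YAML: its name, and indented under it one key for each argument. send_rows: Moves the arm, as the interface text tells. Its arguments: {"type":"object","properties":{"plan":{"type":"array","items":{"type":"object","properties":{"tx":{"type":"number"},"ty":{"type":"number"},"tz":{"type":"number"},"spin":{"type":"number"},"jaw":{"type":"number"}}}},"force":{"type":"number"}},"required":["plan"]}

```bash
mkdir -p pics; ls; python3 - <<'E'
from plant import readout, imaging, outline_of
import cv2,numpy as np
for n in("side","top"):
    im=imaging.capture(n); cv2.imwrite(f"pics/{n}0.png",im[...,::-1])
    i=imaging.camera_info(n); print(n,i["fx"],i["cx"],i["cy"],np.round(i["extrinsics"],3).tolist())
    for q in("green_plug","red_plug","green_ring","green_block","rack"):
        print(q,[(round(d["confidence"],2),np.round(d["xy"]).tolist(),int(d["pixels"].sum())) for d in outline_of(q,n)])
print(readout.observe())
E
```

```text
pics
side 483.1028846562426 318.7532571801463 238.7904045006546 [[-0.81, -0.371, 0.455, 0.076], [-0.587, 0.498, -0.639, 0.729], [0.011, -0.784, -0.621, 0.73], [0.0, 0.0, 0.0, 1.0]]
green_plug [(0.88, [263.0, 316.0], 665), (0.61, [230.0, 362.0], 793), (0.6, [298.0, 365.0], 754)]
red_plug [(0.6, [302.0, 292.0], 605)]
green_ring [(0.56, [364.0, 221.0], 195)]
green_block [(0.61, [364.0, 230.0], 1882), (0.15, [303.0, 290.0], 555)]
rack [(0.78, [280.0, 324.0], 2934)]
top 612.6243778369405 324.674685484393 240.3147685677875 [[-0.017, -0.991, 0.134, 0.4], [-1.0, 0.018, 0.002, 0.028], [-0.004, -0.134, -0.991, 1.3], [0.0, 0.0, 0.0, 1.0]]
green_plug [(0.92, [149.0, 278.0], 368), (0.91, [185.0, 326.0], 386), (0.61, [193.0, 272.0], 418)]
red_plug [(0.92, [244.0, 278.0], 370), (0.56, [279.0, 158.0], 724), (0.41, [472.0, 254.0], 2337), (0.4, [385.0, 260.0], 67)]
green_ring [(0.77, [384.0, 266.0], 297)]
green_block [(0.87, [388.0, 258.0], 2166)]
rack [(0.67, [221.0, 276.0], 1722)]
{'time': 0.6, 'joints': array([ 1.13679347,  0.52137071, -0.03632673,  1.5995221 ,  0.02123454,
        1.02112562, -0.11281095]), 'joint_velocities': array([-0.00314126,  0.00021188,  0.00216623, -0.00092541, -0.00071687,
        0.00069714, -0.00072221]), 'tau': array([ 4.25745047e-04, -9.26504016e+01,  1.97783343e+00, -3.70156431e+01,
        1.79748482e-02,  2.08611906e-03,  1.12410817e-05]), 'position': array([ 0.22236608, -0.58407736,  0.23130082]), 'ee_rot': array([-1.71294837e-05,  9.83502610e-01,  1.80893934e-01, -1.33335735e-05]), 'contact_force': array([ 0.40114832,  0.67238757, -0.54712214]), 'wrist_torque': array([-0.00379611, -0.01313167,  0.00918735]), 'finger_force': 0.0, 'gripper_width': 0.08571487219030886}
```

```bash
python3 - <<'E'
import cv2
a=cv2.imread("pics/top0.png");b=cv2.imread("pics/side0.png")
cv2.imwrite("pics/top0c.png",cv2.resize(a[220:370,110:310],None,fx=4,fy=4,interpolation=2))
E
```

```text
(no output)
```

View pics/top0.png

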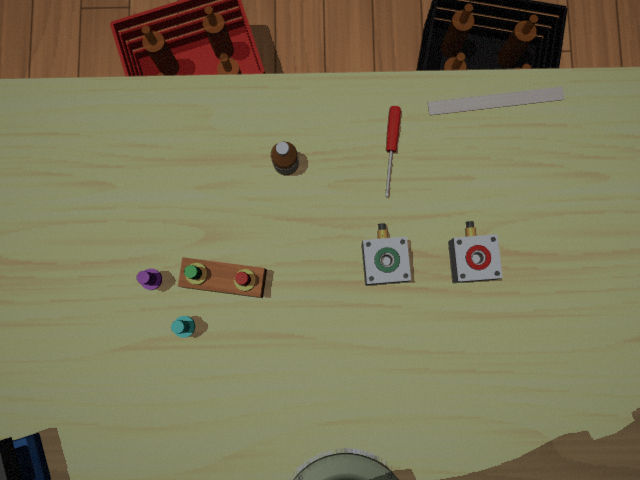

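View pics/side0.png

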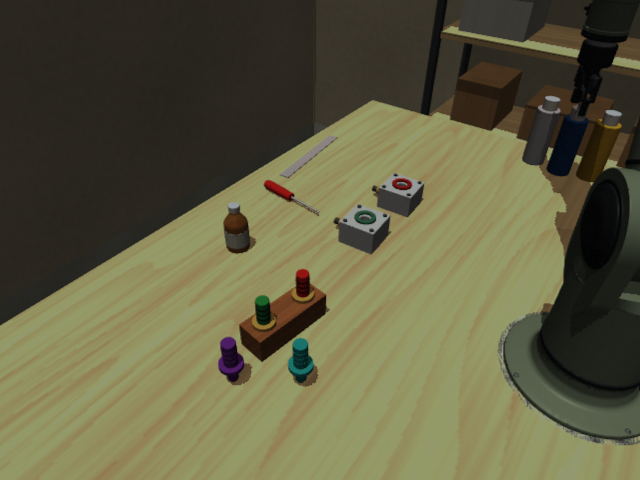

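View pics/top0c.png

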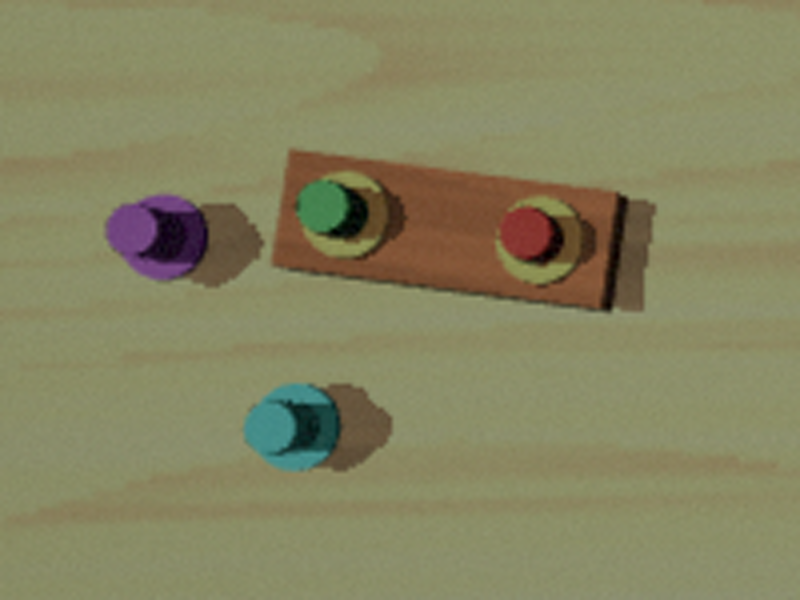

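Candidates in the top view are the green plug in the rack at (192,272), purple at (149,278), turquoise at (183,326) and red at (244,279). I choose the green grip in the rack's left hole, and the crop confirms it. The target block is the green-ringed one at (387,260); the red one is at (478,258).

```bash
cat > h.py <<'E'
import numpy as np,cv2
from plant import imaging
from scipy.optimize import minimize
def proj(n,P):
    i=imaging.camera_info(n);T=np.linalg.inv(i["extrinsics"]);c=P@T[:3,:3].T+T[:3,3]
    return np.c_[c[:,0]/c[:,2]*i["fx"]+i["cx"],c[:,1]/c[:,2]*i["fy"]+i["cy"]]
def circ(x,y,z,r):
    t=np.linspace(0,2*np.pi,60,endpoint=False);return np.c_[x+r*np.cos(t),y+r*np.sin(t),0*t+z]
def cen(p):
    M=cv2.moments(cv2.convexHull(p.astype(np.float32)));return np.array([M["m10"],M["m01"]])/M["m00"]
def green(im,box,ref):   # hull centroid of green pixels in box (c0,r0,c1,r1)
    h=cv2.cvtColor(im,cv2.COLOR_RGB2HSV);m=cv2.inRange(h,*ref)
    k=np.zeros_like(m);k[box[1]:box[3],box[0]:box[2]]=255
    m=cv2.bitwise_and(m,k);nn,l,s,c=cv2.connectedComponentsWithStats(m)
    m=(l==1+np.argmax(s[1:,4]));p=np.argwhere(m)[:,::-1];return p,m
def fit(parts,obs,x0): # parts: [(z,r)..]; obs {cam:centroid}
    f=lambda n,v:cen(proj(n,np.vstack([circ(*v,z,r) for z,r in parts])))-obs[n]
    from scipy.optimize import least_squares
    out={}
    for ns in [[n] for n in obs]+[list(obs)]:
        s=least_squares(lambda v:np.r_[tuple(f(n,v) for n in ns)],x0,diff_step=1e-4);out["+".join(ns)]=(np.round(s.x*1000,1),np.round(s.fun,2))
    return out
E
python3 - <<'E'
from h import *
ref=((50,70,25),(85,255,255))
im={n:cv2.imread(f"pics/{n}0.png")[...,::-1].copy() for n in("top","side")}
og={};orr={}
for n,b,r in(("top",(175,255,210,292),(365,235,410,285)),("side",(250,285,278,332),(345,205,382,232))):
    p,m=green(im[n],b,ref);q,m2=green(im[n],r,ref)
    og[n]=cen(p);orr[n]=cen(q);print(n,og[n],len(p),p.min(0),p.max(0),orr[n],len(q),q.min(0),q.max(0))
g=fit([(.063,.013),(.115,.013)],og,[.36,.22]);print(g)
r=fit([(.066,.026),(.060,.026)],orr,[.37,-.07]);print(r)
# predicted boxes
for n in im:
    v=g["top+side"][0]/1000;P=proj(n,np.vstack([circ(*v,.063,.013),circ(*v,.115,.013)]));print(n,P.min(0).round(1),P.max(0).round(1))
    v=r["top+side"][0]/1000;P=proj(n,np.vstack([circ(*v,.06,.026),circ(*v,.066,.026)]));print(n,P.min(0).round(1),P.max(0).round(1))
E
```

```text
top [190.69001297 271.07652399] 140 [184 265] [198 277] [386.78278843 259.3949643 ] 281 [375 248] [399 271]
side [261.48474576 302.35141243] 163 [255 296] [268 309] [364.90322581 216.96856907] 159 [355 211] [375 223]
{'top': (array([507. , 296.8]), array([0., 0.])), 'side': (array([519.2, 284.2]), array([-0.,  0.])), 'top+side': (array([511.5, 292. ]), array([ 2.48, -2.34,  0.36,  4.33]))}
{'top': (array([526.2, -94.6]), array([-0., -0.])), 'side': (array([526.2, -90.4]), array([-0., -0.])), 'top+side': (array([526.6, -93.6]), array([-0.53, -0.19,  0.56, -0.69]))}
top [183.8 261. ] [202.6 276.4]
top [373.3 246.3] [399.2 272.1]
side [253.6 291.6] [269.8 322.1]
side [354.4 208.9] [376.6 223.7]
```

```bash
python3 - <<'E'
from h import *
from plant import outline_of
im={}
og={};on={}
for n,b in(("top",(170,250,215,292)),("side",(246,280,282,336))):
    im[n]=imaging.capture(n)
    h=cv2.cvtColor(im[n],cv2.COLOR_RGB2HSV)
    m=cv2.inRange(h,(45,70,15),(90,255,255));k=np.zeros_like(m);k[b[1]:b[3],b[0]:b[2]]=1
    p=np.argwhere((m>0)&(k>0))[:,::-1];og[n]=cen(p);print(n,og[n],len(p),p.min(0),p.max(0))
    ds=outline_of("green_plug",n)
    c=(192,272) if n=="top" else(263,316)
    d=min(ds,key=lambda d:np.hypot(*(np.array(d["xy"])-c)))
    q=np.argwhere(d["pixels"])[:,::-1];on[n]=cen(q);print(" net",on[n],len(q),q.min(0),q.max(0))
print(fit([(.063,.013),(.115,.013)],og,[.5,.29]))
g=fit([(.055,.022),(.063,.022),(.115,.013)],on,[.5,.29]);print(g)
for n in im:
    for v in ([.505,.290],[.507,.286]):
        P=proj(n,np.vstack([circ(*v,.063,.013),circ(*v,.115,.013)]));Q=proj(n,np.vstack([circ(*v,.055,.022),circ(*v,.063,.022),P[:0] if 0 else circ(*v,.115,.013)]));print(n,v,P.min(0).round(1),P.max(0).round(1),Q.min(0).round(1),Q.max(0).round(1))
cv2.imwrite("pics/sidec.png",cv2.resize(im["side"][270:390,200:340,::-1],None,fx=5,fy=5,interpolation=2))
E
```

```text
top [192.23460411 271.77028348] 159 [184 265] [201 278]
 net [195.2434555  273.28359511] 405 [184 263] [206 284]
side [262.40517241 309.23994253] 328 [255 295] [269 324]
 net [262.94631796 315.36223905] 709 [251 295] [276 333]
{'top': (array([505.6, 293.7]), array([-0., -0.])), 'side': (array([506.6, 296.1]), array([-0., -0.])), 'top+side': (array([506.2, 295. ]), array([-0.61, -0.33,  0.56, -0.3 ]))}
{'top': (array([504.8, 293.5]), array([ 0., -0.])), 'side': (array([504.2, 298.5]), array([ 0., -0.])), 'top+side': (array([504.9, 295.9]), array([-1.16, -0.05,  0.65, -1.03]))}
top [0.505, 0.29] [184.8 264.3] [203.5 279.6] [184.8 262.3] [208.7 284.3]
top [0.507, 0.286] [186.9 263.3] [205.5 278.6] [186.9 261.3] [210.7 283.3]
side [0.505, 0.29] [257.1 292.5] [273.2 323. ] [254.1 292.5] [278.3 329.7]
side [0.507, 0.286] [257.8 290.7] [273.8 321.2] [254.8 290.7] [278.8 327.9]
```

View pics/sidec.png

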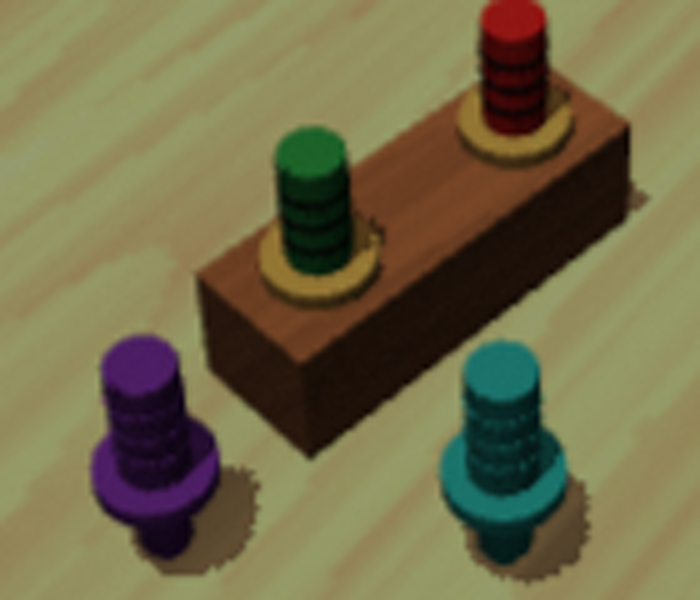

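The crop shows the green plug at full-image (262,305), upright in the left rack hole. It sits at about (0.5055, 0.295), and the ring is at (0.526, -0.093). I'll lift and spin first so the fingers close across the rack.

Call:
send_rows:
  plan:
    - {"spin": -6.8,"tz": -0.4,"jaw": 0}
    - {"spin": -6.8,"tz": -0.4,"jaw": 0}
    - {"spin": -6.8,"tz": -0.4,"jaw": 0}
    - {"spin": -6.8,"tz": -0.4,"jaw": 0}
    - {"spin": -6.8,"tz": -0.4,"jaw": 0}
    - {"spin": -6.8,"tz": -0.4,"jaw": 0}
    - {"spin": -6.8,"tz": -0.4,"jaw": 0}
    - {"spin": -6.8,"tz": -0.4,"jaw": 0}
    - {"spin": -6.8,"tz": -0.4,"jaw": 0}

```text
validation failed for argument at $.pl...
```

Call:
send_rows:
  plan:
    - {"tx": 0,"ty": 0,"tz": -0.4,"spin": -6.8,"jaw": 0}
    - {"tx": 0,"ty": 0,"tz": -0.4,"spin": -6.8,"jaw": 0}
    - {"tx": 0,"ty": 0,"tz": -0.4,"spin": -6.8,"jaw": 0}
    - {"tx": 0,"ty": 0,"tz": -0.4,"spin": -6.8,"jaw": 0}
    - {"tx": 0,"ty": 0,"tz": -0.4,"spin": -6.8,"jaw": 0}
    - {"tx": 0,"ty": 0,"tz": -0.4,"spin": -6.8,"jaw": 0}
    - {"tx": 0,"ty": 0,"tz": -0.4,"spin": -6.8,"jaw": 0}
    - {"tx": 0,"ty": 0,"tz": -0.4,"spin": -6.8,"jaw": 0}
    - {"tx": 0,"ty": 0,"tz": -0.4,"spin": -6.8,"jaw": 0}

```text
time: 1.55
position: [0.2223, -0.5841, 0.2675]
ee_rot: [0.0, 0.753, 0.659, -0.0]
contact_force: [-1.2, 0.4, 0.4]
gripper_width: 0.0855
finger_force: 0.0
```

Call:
send_rows:
  plan:
    - {"tx": 3.2,"ty": 2.0,"tz": 0,"spin": 0,"jaw": 0}
    - {"tx": 3.2,"ty": 2.0,"tz": 0,"spin": 0,"jaw": 0}
    - {"tx": 3.2,"ty": 2.0,"tz": 0,"spin": 0,"jaw": 0}
    - {"tx": 3.2,"ty": 2.0,"tz": 0,"spin": 0,"jaw": 0}
    - {"tx": 3.2,"ty": 2.0,"tz": 0,"spin": 0,"jaw": 0}
    - {"tx": 3.2,"ty": 2.0,"tz": 0,"spin": 0,"jaw": 0}
    - {"tx": 3.2,"ty": 2.0,"tz": 0,"spin": 0,"jaw": 0}
    - {"tx": 3.2,"ty": 2.0,"tz": 0,"spin": 0,"jaw": 0}
    - {"tx": 4,"ty": 0,"tz": 0,"spin": 0,"jaw": 0}
    - {"tx": 4,"ty": 0,"tz": 0,"spin": 0,"jaw": 0}
    - {"tx": 4,"ty": 0,"tz": 0,"spin": 0,"jaw": 0}
    - {"tx": 4,"ty": 0,"tz": 0,"spin": 0,"jaw": 0}

```text
time: 2.55
position: [0.4383, -0.1924, 0.2674]
ee_rot: [0.0, 0.755, 0.656, -0.0]
contact_force: [1.2, 0.3, 0.4]
gripper_width: 0.0859
finger_force: 0.0
```

Call:
send_rows:
  plan:
    - {"tx": 4,"ty": 0,"tz": 0,"spin": 0,"jaw": 0}
    - {"tx": 4,"ty": 0,"tz": 0,"spin": 0,"jaw": 0}
    - {"tx": 4,"ty": 0,"tz": 0,"spin": 0,"jaw": 0}
    - {"tx": 4,"ty": 0,"tz": 0,"spin": 0,"jaw": 0}
    - {"tx": 4,"ty": 0,"tz": 0,"spin": 0,"jaw": 0}
    - {"tx": 4,"ty": 0,"tz": 0,"spin": 0,"jaw": 0}
    - {"tx": 4,"ty": 0,"tz": 0,"spin": 0,"jaw": 0}
    - {"tx": 4,"ty": 0,"tz": 0,"spin": 0,"jaw": 0}
    - {"tx": 4,"ty": 0,"tz": 0,"spin": 0,"jaw": 0}
    - {"tx": 4,"ty": 0,"tz": 0,"spin": 0,"jaw": 0}
    - {"tx": 4,"ty": 0,"tz": 0,"spin": 0,"jaw": 0}
    - {"tx": 0,"ty": 0,"tz": 0,"spin": 0,"jaw": 0}

```text
time: 3.55
position: [0.4983, 0.2494, 0.2674]
ee_rot: [-0.002, 0.752, 0.659, 0.001]
contact_force: [-1.0, 1.1, -0.6]
gripper_width: 0.0853
finger_force: 0.0
```

Call:
send_rows:
  plan:
    - {"tx": 2.3,"ty": 0.1,"tz": 0,"spin": 0,"jaw": 0}
    - {"tx": 2.3,"ty": 0,"tz": 0,"spin": 0,"jaw": 0}
    - {"tx": 0,"ty": 0,"tz": 3,"spin": 0,"jaw": 0}
    - {"tx": 0,"ty": 0,"tz": 3,"spin": 0,"jaw": 0}
    - {"tx": 0,"ty": 0,"tz": 3,"spin": 0,"jaw": 0}
    - {"tx": 0,"ty": 0,"tz": 3,"spin": 0,"jaw": 0}
    - {"tx": 0,"ty": 0,"tz": 0,"spin": 0,"jaw": 0}
    - {"tx": 0,"ty": 0,"tz": 0,"spin": 0,"jaw": 0}

```text
time: 4.22
position: [0.5062, 0.2867, 0.147]
ee_rot: [-0.0, 0.754, 0.656, -0.001]
contact_force: [-0.1, 0.6, 1.1]
gripper_width: 0.0855
finger_force: 0.0
```

```bash
python3 - <<'E'
from h import *
import numpy as np
im={n:imaging.capture(n) for n in("top","side")}
cv2.imwrite("pics/pre.png",np.hstack([cv2.resize(im["top"][210:330,120:280,::-1],(400,300)),cv2.resize(im["side"][220:370,180:380,::-1],(400,300))]))
E
```

```text
(no output)
```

View pics/pre.png

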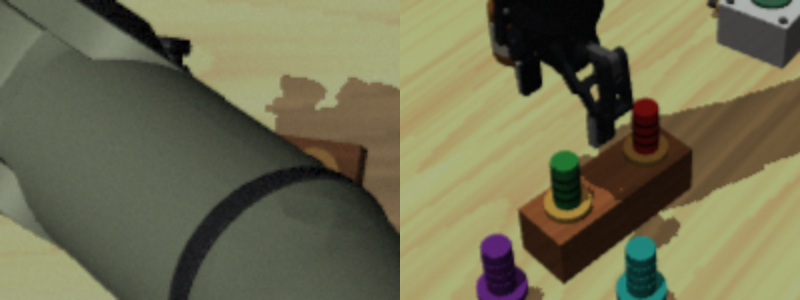

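The side crop shows the open fingers straddling the green plug across the rack, with the plug top at crop (565,160). I'll shift 8 mm, then descend.

Call:
send_rows:
  plan:
    - {"tx": 0.8,"ty": 0,"tz": 0,"spin": 0,"jaw": 0}
    - {"tx": 0,"ty": 0,"tz": 2,"spin": 0,"jaw": 0}
    - {"tx": 0,"ty": 0,"tz": 2,"spin": 0,"jaw": 0}
    - {"tx": 0,"ty": 0,"tz": 2,"spin": 0,"jaw": 0}
    - {"tx": 0,"ty": 0,"tz": 1.2,"spin": 0,"jaw": 0}
    - {"tx": 0,"ty": 0,"tz": 0,"spin": 0,"jaw": 0}
    - {"tx": 0,"ty": 0,"tz": 0,"spin": 0,"jaw": 0}

```text
time: 4.9
position: [0.5081, 0.2955, 0.0761]
ee_rot: [-0.0, 0.754, 0.656, 0.0]
contact_force: [0.6, -0.4, 0.4]
gripper_width: 0.0854
finger_force: 0.0
```

Call:
send_rows:
  plan:
    - {"tx": 0,"ty": -0.2,"tz": 0,"spin": 0,"jaw": 0.3}
    - {"tx": 0,"ty": 0,"tz": 0,"spin": 0,"jaw": 1}
    - {"tx": 0,"ty": 0,"tz": 0,"spin": 0,"jaw": 1}
    - {"tx": 0,"ty": 0,"tz": 0,"spin": 0,"jaw": 1}
    - {"tx": 0,"ty": 0,"tz": 0,"spin": 0,"jaw": 1}
    - {"tx": 0,"ty": 0,"tz": 0,"spin": 0,"jaw": 1}
    - {"tx": 0,"ty": 0,"tz": 0,"spin": 0,"jaw": 1}
    - {"tx": 0,"ty": 0,"tz": 0,"spin": 0,"jaw": 1}
    - {"tx": 0,"ty": 0,"tz": 0,"spin": 0,"jaw": 1}
    - {"tx": 0,"ty": 0,"tz": 0,"spin": 0,"jaw": 1}
  force: 70

```text
time: 5.73
position: [0.5061, 0.2952, 0.0759]
ee_rot: [0.0, 0.755, 0.656, 0.0]
contact_force: [-1.7, -1.7, 9.2]
gripper_width: 0.0246
finger_force: 68.2
```

Call:
send_rows:
  plan:
    - {"tx": 0,"ty": 0,"tz": -1,"spin": 0,"jaw": 1}
    - {"tx": 0,"ty": 0,"tz": -2,"spin": 0,"jaw": 1}
    - {"tx": 0,"ty": 0,"tz": -2,"spin": 0,"jaw": 1}
    - {"tx": 0,"ty": 0,"tz": -2,"spin": 0,"jaw": 1}
    - {"tx": 0,"ty": 0,"tz": -2,"spin": 0,"jaw": 1}
    - {"tx": 0,"ty": 0,"tz": -2,"spin": 0,"jaw": 1}
    - {"tx": 0,"ty": 0,"tz": 0,"spin": 0,"jaw": 1}
    - {"tx": 0,"ty": 0,"tz": 0,"spin": 0,"jaw": 1}

```text
time: 6.4
position: [0.5063, 0.2953, 0.1866]
ee_rot: [0.0, 0.755, 0.656, 0.001]
contact_force: [-0.4, 0.6, -0.7]
gripper_width: 0.0247
finger_force: 68.7
```

```bash
python3 - <<'E'
from h import *
import numpy as np
from plant import readout
im={n:imaging.capture(n) for n in("top","side")}
for n in im: cv2.imwrite(f"pics/{n}_lift.png",im[n][...,::-1])
cv2.imwrite("pics/lift.png",cv2.resize(im["side"][170:370,160:400,::-1],(720,600)))
s=readout.observe();print(s["position"],s["contact_force"])
E
```

```text
[0.50561779 0.29480626 0.18498836] [ 0.14779352 -0.63051214 -2.84865033]
```

View pics/lift.png

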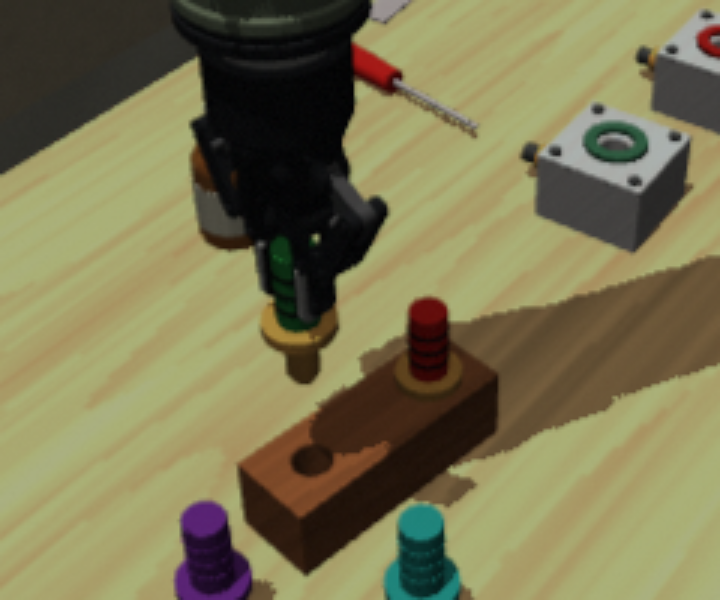

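The plug hangs upright in the fingers: collar at crop (300,325), tip at (303,378). The red plug is undisturbed at (428,310). Now I'll carry it to the green ring, lifting a little first.

Call:
send_rows:
  plan:
    - {"tx": 0,"ty": 0,"tz": -2,"spin": 0,"jaw": 1}
    - {"tx": -1.5,"ty": 0.3,"tz": -1,"spin": 0,"jaw": 1}
    - {"tx": -3,"ty": 0.6,"tz": 0,"spin": 0,"jaw": 1}
    - {"tx": -4,"ty": 0.8,"tz": 0,"spin": 0,"jaw": 1}
    - {"tx": -4,"ty": 0.8,"tz": 0,"spin": 0,"jaw": 1}
    - {"tx": -4,"ty": 0.8,"tz": 0,"spin": 0,"jaw": 1}
    - {"tx": -4,"ty": 0.8,"tz": 0,"spin": 0,"jaw": 1}
    - {"tx": -4,"ty": 0.8,"tz": 0,"spin": 0,"jaw": 1}
    - {"tx": -4,"ty": 0.8,"tz": 0,"spin": 0,"jaw": 1}
    - {"tx": -4,"ty": 0.8,"tz": 0,"spin": 0,"jaw": 1}
    - {"tx": -3.5,"ty": 0.6,"tz": 0,"spin": 0,"jaw": 1}
    - {"tx": -2,"ty": 0,"tz": 0,"spin": 0,"jaw": 1}

```text
time: 7.5
position: [0.523, -0.0956, 0.2143]
ee_rot: [-0.0, 0.756, 0.655, -0.001]
contact_force: [-0.1, -0.5, -1.5]
gripper_width: 0.0246
finger_force: 68.8
```

Call:
send_rows:
  plan:
    - {"tx": 0,"ty": 0,"tz": 0,"spin": 0,"jaw": 1}
    - {"tx": 0,"ty": 0,"tz": 0,"spin": 0,"jaw": 1}
    - {"tx": 0,"ty": 0,"tz": 0,"spin": 0,"jaw": 1}

```text
time: 7.75
position: [0.5234, -0.0902, 0.2148]
ee_rot: [-0.001, 0.754, 0.657, -0.0]
contact_force: [-0.3, 1.2, -1.7]
gripper_width: 0.0246
finger_force: 68.8
```

Call:
send_rows:
  plan:
    - {"tx": -0.2,"ty": 0.3,"tz": 2,"spin": 0,"jaw": 1}
    - {"tx": 0,"ty": 0,"tz": 2,"spin": 0,"jaw": 1}
    - {"tx": 0,"ty": 0,"tz": 2,"spin": 0,"jaw": 1}
    - {"tx": 0,"ty": 0,"tz": 1,"spin": 0,"jaw": 1}
    - {"tx": 0,"ty": 0,"tz": 0,"spin": 0,"jaw": 1}
    - {"tx": 0,"ty": 0,"tz": 0,"spin": 0,"jaw": 1}

```text
time: 8.25
position: [0.5264, -0.0925, 0.1455]
ee_rot: [-0.0, 0.754, 0.657, -0.0]
contact_force: [0.6, -0.4, -0.6]
gripper_width: 0.0243
finger_force: 68.9
```

```bash
python3 - <<'E'
from h import *
import numpy as np
from plant import readout,outline_of
s=readout.observe();print(s["position"])
im={n:imaging.capture(n) for n in("top","side")}
for n in im: cv2.imwrite(f"pics/{n}_abv.png",im[n][...,::-1])
print([(d["confidence"],d["xy"]) for d in outline_of("green_plug","side")])
t=cv2.resize(im["top"][210:310,330:450,::-1],(360,300),interpolation=2)
d=cv2.resize(im["side"][160:260,315:415,::-1],(600,600),interpolation=2)
cv2.imwrite("pics/abv.png",d);cv2.imwrite("pics/abvt.png",t)
E
```

```text
[ 0.52635619 -0.09250683  0.14545789]
[(0.63, [365.0, 192.0]), (0.56, [228.0, 359.5]), (0.56, [298.9, 362.8]), (0.43, [361.5, 220.0])]
```

View pics/abv.png

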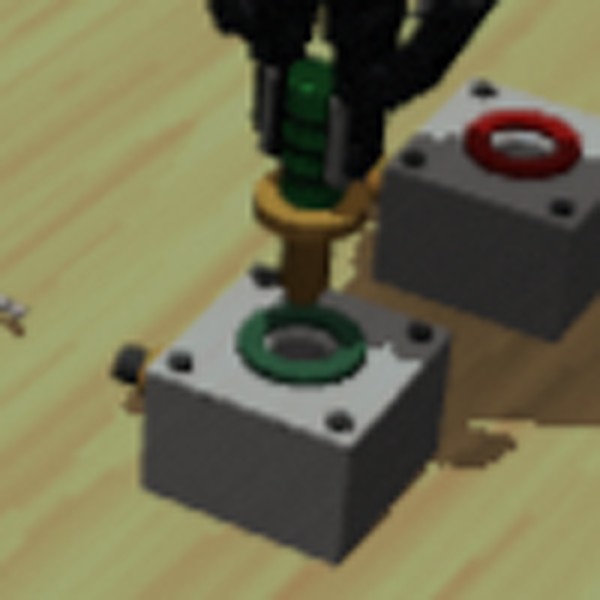

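The side crop shows the tip at (303,305), just above the ring centred at (302,343), and the plug looks upright. Next I'll measure the offset.

```bash
python3 - <<'E'
from h import *
im=cv2.imread("pics/side_abv.png")[...,::-1].copy()
h=cv2.cvtColor(im,cv2.COLOR_RGB2HSV)
m=cv2.inRange(h,(8,120,30),(28,255,255))
for r in range(188,214):
    c=np.flatnonzero(m[r,350:378])+350
    print(r,(c.min(),c.max(),c.mean().round(1)) if len(c) else None,end="; ")
p,_=green(im,(345,208,382,232),((50,70,25),(90,255,255)));print("\nring",cen(p),p.min(0),p.max(0))
b=(.526,-.093)
P=proj("side",np.vstack([circ(*b,.06,.026),circ(*b,.066,.026)]));print("ring pred",P.min(0),P.max(0),cen(P))
for v in ((.5264,-.0925),(.5314,-.0925),(.5264,-.0875)):
    t=.0846
    C=proj("side",np.vstack([circ(*v,t+.04,.022),circ(*v,t+.048,.022)]));S=proj("side",circ(*v,t,.006))
    A=proj("side",np.array([[*v,t+.02]]))
    print(v,"collar",C.min(0).round(1),C.max(0).round(1),"tip",S.min(0).round(1),S.max(0).round(1),"axis",A.round(1))
E
```

```text
188 (np.int64(361), np.int64(377), np.float64(371.3)); 189 (np.int64(359), np.int64(377), np.float64(366.6)); 190 (np.int64(358), np.int64(377), np.float64(367.5)); 191 (np.int64(357), np.int64(377), np.float64(367.0)); 192 (np.int64(357), np.int64(377), np.float64(367.5)); 193 (np.int64(358), np.int64(377), np.float64(367.9)); 194 (np.int64(358), np.int64(376), np.float64(367.0)); 195 (np.int64(358), np.int64(376), np.float64(367.0)); 196 (np.int64(358), np.int64(376), np.float64(367.0)); 197 (np.int64(358), np.int64(375), np.float64(366.5)); 198 (np.int64(360), np.int64(375), np.float64(367.5)); 199 (np.int64(362), np.int64(376), np.float64(367.8)); 200 (np.int64(362), np.int64(376), np.float64(367.5)); 201 (np.int64(363), np.int64(376), np.float64(368.1)); 202 (np.int64(362), np.int64(376), np.float64(367.5)); 203 (np.int64(362), np.int64(375), np.float64(366.6)); 204 (np.int64(362), np.int64(375), np.float64(366.6)); 205 (np.int64(362), np.int64(375), np.float64(366.6)); 206 (np.int64(362), np.int64(375), np.float64(366.6)); 207 (np.int64(362), np.int64(374), np.float64(366.4)); 208 (np.int64(363), np.int64(377), np.float64(369.5)); 209 (np.int64(363), np.int64(377), np.float64(367.0)); 210 (np.int64(364), np.int64(366), np.float64(365.0)); 211 None; 212 None; 213 None; 
ring [364.87321579 217.04617968] [355 211] [375 223]
ring pred [354.5018483  209.05243641] [376.67740519 223.94330312] [365.56616486 216.4912287 ]
(0.5264, -0.0925) collar [357.6 186.4] [377.1 199.9] tip [363.4 207.5] [368.5 210.4] axis [[366.6 201.8]]
(0.5314, -0.0925) collar [355.7 185.7] [375.2 199.2] tip [361.6 206.7] [366.7 209.7] axis [[364.7 201.1]]
(0.5264, -0.0875) collar [356.4 187.3] [376.  200.9] tip [362.3 208.4] [367.4 211.4] axis [[365.4 202.8]]
```

View pics/abvt.png

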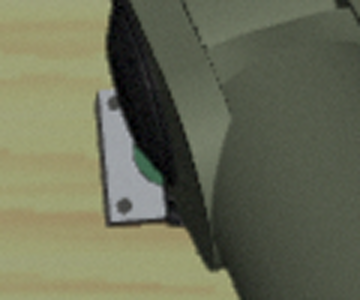

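The plug and ring agree in the side camera to within about 1 mm. I'll descend gently and watch the force.

Call:
send_rows:
  plan:
    - {"tx": 0,"ty": 0,"tz": 0.6,"spin": 0,"jaw": 1}
    - {"tx": 0,"ty": 0,"tz": 0.6,"spin": 0,"jaw": 1}
    - {"tx": 0,"ty": 0,"tz": 0.6,"spin": 0,"jaw": 1}
    - {"tx": 0,"ty": 0,"tz": 0.4,"spin": 0,"jaw": 1}
    - {"tx": 0,"ty": 0,"tz": 0.4,"spin": 0,"jaw": 1}
    - {"tx": 0,"ty": 0,"tz": 0.4,"spin": 0,"jaw": 1}
    - {"tx": 0,"ty": 0,"tz": 0,"spin": 0,"jaw": 1}
    - {"tx": 0,"ty": 0,"tz": 0,"spin": 0,"jaw": 1}

```text
time: 9.07
position: [0.5261, -0.0934, 0.1151]
ee_rot: [-0.0, 0.754, 0.656, -0.0]
contact_force: [-0.6, -0.8, -0.9]
gripper_width: 0.0245
finger_force: 68.9
```

Call:
send_rows:
  plan:
    - {"tx": 0,"ty": 0,"tz": 0.3,"spin": 0,"jaw": 1}
    - {"tx": 0,"ty": 0,"tz": 0.3,"spin": 0,"jaw": 1}
    - {"tx": 0,"ty": 0,"tz": 0.3,"spin": 0,"jaw": 1}
    - {"tx": 0,"ty": 0,"tz": 0.3,"spin": 0,"jaw": 1}
    - {"tx": 0,"ty": 0,"tz": 0,"spin": 0,"jaw": 1}
    - {"tx": 0,"ty": 0,"tz": 0,"spin": 0,"jaw": 1}
    - {"tx": 0,"ty": 0,"tz": 0,"spin": 0,"jaw": 1}

```text
time: 9.65
position: [0.5263, -0.0934, 0.1033]
ee_rot: [-0.0, 0.754, 0.656, 0.0]
contact_force: [-0.1, -0.4, -1.4]
gripper_width: 0.0247
finger_force: 68.9
```

Tip is in the bore with no side load. Next: press onto the poppet, toward TCP 0.090.

Call:
send_rows:
  plan:
    - {"tx": 0,"ty": 0,"tz": 0.3,"spin": 0,"jaw": 1}
    - {"tx": 0,"ty": 0,"tz": 0.3,"spin": 0,"jaw": 1}
    - {"tx": 0,"ty": 0,"tz": 0.3,"spin": 0,"jaw": 1}
    - {"tx": 0,"ty": 0,"tz": 0.3,"spin": 0,"jaw": 1}
    - {"tx": 0,"ty": 0,"tz": 0,"spin": 0,"jaw": 1}
    - {"tx": 0,"ty": 0,"tz": 0,"spin": 0,"jaw": 1}
    - {"tx": 0,"ty": 0,"tz": 0,"spin": 0,"jaw": 1}

```text
time: 10.23
position: [0.5266, -0.0935, 0.0914]
ee_rot: [0.0, 0.754, 0.656, 0.0]
contact_force: [-0.6, -0.3, 5.7]
gripper_width: 0.0242
finger_force: 69.2
```

Call:
send_rows:
  plan:
    - {"tx": 0,"ty": 0,"tz": 0.1,"spin": 0,"jaw": 1}
    - {"tx": 0,"ty": 0,"tz": 0.1,"spin": 0,"jaw": 1}
    - {"tx": 0,"ty": 0,"tz": 0.1,"spin": 0,"jaw": 1}
    - {"tx": 0,"ty": 0,"tz": 0,"spin": 0,"jaw": 1}
    - {"tx": 0,"ty": 0,"tz": 0,"spin": 0,"jaw": 1}

```text
time: 10.65
position: [0.5266, -0.0934, 0.0884]
ee_rot: [0.0, 0.754, 0.656, 0.0]
contact_force: [-0.2, 0.6, 7.8]
gripper_width: 0.0244
finger_force: 69.2
```

Call:
send_rows:
  plan:
    - {"tx": 0,"ty": 0,"tz": 0.1,"spin": 0,"jaw": 1}
    - {"tx": 0,"ty": 0,"tz": 0,"spin": 0,"jaw": 1}
    - {"tx": 0,"ty": 0,"tz": 0,"spin": 0,"jaw": 1}

```text
time: 10.9
position: [0.5266, -0.0935, 0.0875]
ee_rot: [0.0, 0.754, 0.656, 0.0]
contact_force: [-0.0, -0.6, 7.9]
gripper_width: 0.0245
finger_force: 69.3
```

Call:
send_rows:
  plan:
    - {"tx": 0,"ty": 0,"tz": 0.05,"spin": 0,"jaw": 1}
    - {"tx": 0,"ty": 0,"tz": 0,"spin": 0,"jaw": 1}
    - {"tx": 0,"ty": 0,"tz": 0,"spin": 0,"jaw": 1}

```text
time: 11.15
position: [0.5266, -0.0935, 0.087]
ee_rot: [0.0, 0.754, 0.656, 0.0]
contact_force: [-0.7, 0.2, 7.4]
gripper_width: 0.0244
finger_force: 69.3
```

Call:
send_rows:
  plan:
    - {"tx": 0,"ty": 0,"tz": 0.05,"spin": 0,"jaw": 1}
    - {"tx": 0,"ty": 0,"tz": 0,"spin": 0,"jaw": 1}
    - {"tx": 0,"ty": 0,"tz": 0,"spin": 0,"jaw": 1}

```text
time: 11.4
position: [0.5266, -0.0935, 0.0869]
ee_rot: [0.0, 0.754, 0.656, 0.0]
contact_force: [-2.4, -0.4, 16.3]
gripper_width: 0.0242
finger_force: 70.8
```

Call:
send_rows:
  plan:
    - {"tx": 0,"ty": 0,"tz": 0.02,"spin": 0,"jaw": 1}
    - {"tx": 0,"ty": 0,"tz": 0,"spin": 0,"jaw": 1}
    - {"tx": 0,"ty": 0,"tz": 0,"spin": 0,"jaw": 1}
    - {"tx": 0,"ty": 0,"tz": 0,"spin": 0,"jaw": 1}
    - {"tx": 0,"ty": 0,"tz": 0,"spin": 0,"jaw": 1}
    - {"tx": 0,"ty": 0,"tz": 0,"spin": 0,"jaw": 1}

```text
time: 11.9
position: [0.5266, -0.0935, 0.0868]
ee_rot: [0.001, 0.754, 0.656, 0.0]
contact_force: [-4.3, -0.2, 20.2]
gripper_width: 0.0246
finger_force: 70.8
```

```bash
python3 - <<'E'
from h import *
from plant import readout
im=imaging.capture("side");cv2.imwrite("pics/end.png",cv2.resize(im[160:260,315:415,::-1],(600,600),interpolation=2))
s=readout.observe();print(s["position"],s["contact_force"],s["wrist_torque"],s["finger_force"])
E
```

```text
[ 0.52660457 -0.09349033  0.08684687] [-4.07520348  0.15659907 21.11495925] [0.0311114  0.98725947 0.03203179] 70.76710939407349
```

View pics/end.png

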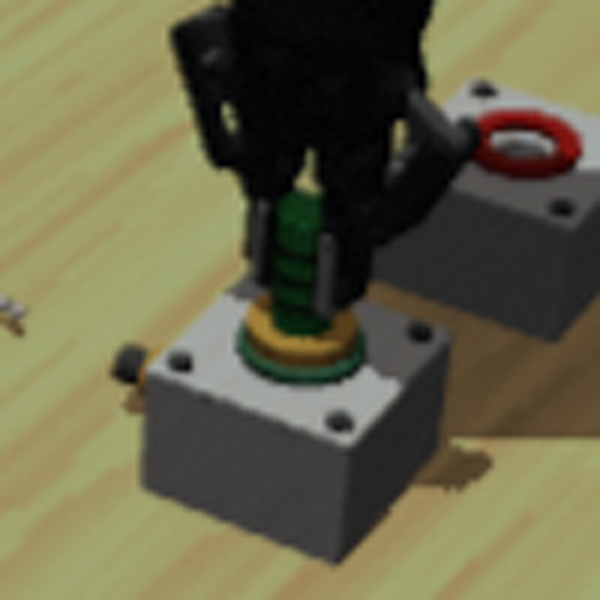

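The collar sits on the green ring at crop (300,340), centred and upright. The ring carries about 12 N beyond the spring and the reading is steady, so I'm handing in.

```bash
python3 -c "
from plant import ctrl;print(ctrl.close_job())"
```

```text
the job is handed in; nothing more can be done
None
```

The green plug is in the green-ringed valve with its collar on the ring, still held with about 12 N on the ring by my estimate; the job is handed in, but no verdict came back.

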